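Flip the stock tags so only the full bins show green

TASK

On the workshop's stock board, flip the hinged tags so that the tags in front of the three full bins have their green face turned up and the tag in front of the empty bin has its red face turned up. Push each wrong tag over gently with the fingers: do not pinch it or press hard on it. Leave the bins and the tools lying about where they are.

Things in the scene. Friction and masses are not known exactly. Their poses are not given: they have to be found in the camera images.
- board: Plywood stock board screwed flat to the bench, 240 x 540 x 12 mm; a dark wooden rail (30 mm wide, top 42 mm above the bench) runs along its near edge. Origin: centre of its underside. z up, y along the rail (to the left), x from rail to bins; yaw within 0.2 rad. Four places at y = -195, -65, 65, 195 mm, each with a tag on the rail (x = -75 mm) and a bin behind it (x = 55 mm).
- tag_a_hinge (a point): Middle of the hinge pin of tag a, on top of the rail, 50 mm above the bench; it stays fixed. The pin runs along the board's x; the point's axes are parallel to the board's. The tag belongs to the bin straight behind it (130 mm away along the board's +x). Which tag stands in which place changes.
- tag_b_hinge (a point): Middle of the hinge pin of tag b, on top of the rail, 50 mm above the bench; it stays fixed. The pin runs along the board's x; the point's axes are parallel to the board's. The tag belongs to the bin straight behind it (130 mm away along the board's +x). Which tag stands in which place changes.
- tag_c_hinge (a point): Middle of the hinge pin of tag c, on top of the rail, 50 mm above the bench; it stays fixed. The pin runs along the board's x; the point's axes are parallel to the board's. The tag belongs to the bin straight behind it (130 mm away along the board's +x). Which tag stands in which place changes.
- tag_d_hinge (a point): Middle of the hinge pin of tag d, on top of the rail, 50 mm above the bench; it stays fixed. The pin runs along the board's x; the point's axes are parallel to the board's. The tag belongs to the bin straight behind it (130 mm away along the board's +x). Which tag stands in which place changes.
- tag_a (a joint): Angle of tag a: 40 g plate, 60 mm along the pin, 4 mm thick, reaching 60 mm from the pin, outer 22 mm white. +0.65: leans to board -y, green up. -0.65: leans to board +y, red up. 0: upright. It leans on a fixed grey cheek (one each side, top 30 mm above the pin) that hides its lower face. Push its white edge; past upright it falls over by itself. Neighbours leaning at each other leave 54 mm.
- tag_b (a joint): Angle of tag b: 40 g plate, 60 mm along the pin, 4 mm thick, reaching 60 mm from the pin, outer 22 mm white. +0.65: leans to board -y, green up. -0.65: leans to board +y, red up. 0: upright. It leans on a fixed grey cheek (one each side, top 30 mm above the pin) that hides its lower face. Push its white edge; past upright it falls over by itself. Neighbours leaning at each other leave 54 mm.
- tag_c (a joint): Angle of tag c: 40 g plate, 60 mm along the pin, 4 mm thick, reaching 60 mm from the pin, outer 22 mm white. +0.65: leans to board -y, green up. -0.65: leans to board +y, red up. 0: upright. It leans on a fixed grey cheek (one each side, top 30 mm above the pin) that hides its lower face. Push its white edge; past upright it falls over by itself. Neighbours leaning at each other leave 54 mm.
- tag_d (a joint): Angle of tag d: 40 g plate, 60 mm along the pin, 4 mm thick, reaching 60 mm from the pin, outer 22 mm white. +0.65: leans to board -y, green up. -0.65: leans to board +y, red up. 0: upright. It leans on a fixed grey cheek (one each side, top 30 mm above the pin) that hides its lower face. Push its white edge; past upright it falls over by itself. Neighbours leaning at each other leave 54 mm.
- bin_full_a: Loose open blue plastic bin, 100 x 100 x 50 mm, FULL of wooden dowels heaped to the rim (57 mm). Origin: centre of its underside, 12 mm above the bench (it stands on the board). Which bin stands in which place changes.
- bin_full_b: Loose open blue plastic bin, 100 x 100 x 50 mm, FULL of small wooden balls heaped to just above the rim (61 mm). Origin: centre of its underside, 12 mm above the bench (it stands on the board). Which bin stands in which place changes.
- bin_full_c: Loose open blue plastic bin, 100 x 100 x 50 mm, FULL of wooden toy wheels heaped to just above the rim (56 mm). Origin: centre of its underside, 12 mm above the bench (it stands on the board). Which bin stands in which place changes.
- bin_empty: Loose open blue plastic bin, 100 x 100 x 50 mm, EMPTY, bare blue floor. Origin: centre of its underside, 12 mm above the bench (it stands on the board). Which bin stands in which place changes.
- screwdriver: Loose screwdriver with orange handle, 200 mm long, lying on the bench left of the board. A bystander. Origin: middle of its underside; x along it.
- chisel: Loose chisel, black handle and steel blade, 250 mm long, 28 mm high, lying on the bench right of the board. A bystander. Origin: on the bench under the joint of handle and blade; x towards the blade.
- wax_tin: Loose yellow tin with a pale lid, 64 mm across, 45 mm tall, standing on the bench left of the board. A bystander. Origin: centre of its underside.

How it is judged:
At the end, for the whole second after the job is handed in: Each tag in front of a full bin (the bin within 150 mm of its hinge) reads more than +0.5 rad (green up), the tag in front of the empty bin less than -0.5 rad (red up), and all tags are at rest (under 0.2 rad/s) ((((horizontal distance between tag_a_hinge and bin_full_a below 0.15 m or horizontal distance between tag_a_hinge and bin_full_b below 0.15 m or horizontal distance between tag_a_hinge and bin_full_c below 0.15 m) and value of joint tag_a above 0.5 rad) or (horizontal distance between tag_a_hinge and bin_empty below 0.15 m and value of joint tag_a below -0.5 rad)) and velocity of joint tag_a between -0.2 and 0.2 rad/s and (((horizontal distance between tag_b_hinge and bin_full_a below 0.15 m or horizontal distance between tag_b_hinge and bin_full_b below 0.15 m or horizontal distance between tag_b_hinge and bin_full_c below 0.15 m) and value of joint tag_b above 0.5 rad) or (horizontal distance between tag_b_hinge and bin_empty below 0.15 m and value of joint tag_b below -0.5 rad)) and velocity of joint tag_b between -0.2 and 0.2 rad/s and (((horizontal distance between tag_c_hinge and bin_full_a below 0.15 m or horizontal distance between tag_c_hinge and bin_full_b below 0.15 m or horizontal distance between tag_c_hinge and bin_full_c below 0.15 m) and value of joint tag_c above 0.5 rad) or (horizontal distance between tag_c_hinge and bin_empty below 0.15 m and value of joint tag_c below -0.5 rad)) and velocity of joint tag_c between -0.2 and 0.2 rad/s and (((horizontal distance between tag_d_hinge and bin_full_a below 0.15 m or horizontal distance between tag_d_hinge and bin_full_b below 0.15 m or horizontal distance between tag_d_hinge and bin_full_c below 0.15 m) and value of joint tag_d above 0.5 rad) or (horizontal distance between tag_d_hinge and bin_empty below 0.15 m and value of joint tag_d below -0.5 rad)) and velocity of joint tag_d between -0.2 and 0.2 rad/s); the robot touches nothing.
It fails at once if a tag was pinched or pressed hard (more than 15 N between fingers and tag) (contact force between the fingers and tag_a above 15 N or contact force between the fingers and tag_b above 15 N or contact force between the fingers and tag_c above 15 N or contact force between the fingers and tag_d above 15 N).
It fails at once if a bin was moved or lifted (more than 20 mm) (distance of any of bin_full_a, bin_full_b, bin_full_c, bin_empty from where it was at the start of the episode above 0.02 m).
It fails at once if the screwdriver, chisel or tin was moved or lifted (more than 20 mm) (distance of any of screwdriver, chisel, wax_tin from where it was at the start of the episode above 0.02 m).
It also fails if it takes over 56 s, if anything falls off the work surface, if the arm or the gripper's body presses on something with over 40 N, if the wrist force passes 120 N, or if a joint passes its speed limit or range.

ROBOT

A 6-joint arm with a two-finger parallel gripper is mounted at the origin on the work surface. World frame = base frame: x ahead of the robot, y to its left, z up, the work surface at z = 0. Lengths are in m, angles in rad, forces in N, time in s.
With the tool pointing down it reaches from about 0.25 to 0.775 m from the base axis. Payload 4 kg.
Tool frame: the origin (TCP) lies at the centre of the arm's flange, where the gripper is bolted on; the fingertips stand 199 mm ahead of it and the grasp point (between the pads) lies 180 mm ahead of it (robot.tcp_to_tips is the distance from the TCP to the fingertips, in m); z points along the fingers, y is the line along which they close (so a half turn about z gives the same grasp; the last joint's range is limited). The gripper opens to 94 mm and grips with 3 to 60 N. Pads are 16 mm wide; open, the fingers measure 119 mm over their backs; the gripper's body (75 mm by 177 mm) begins 78 mm behind the grasp point.
Start: joints at [-1.224, 0.087, 1.371, -0, 1.684, -0.103], TCP at [0.239, -0.495, 0.405] pointing down, gripper open.
Joint ranges: [-3.1, 3.1], [-0.76, 2.03], [0.27, 2.55], [-1.08, 4.22], [0.17, 2.65], [-2.57, 2.57]. Speed limits (rad/s): [2.79, 2.79, 3.14, 3.14, 3.14, 3.14].

INTERFACE

Orientations are given as [roll, pitch, yaw] about the fixed x, y, z axes, in that order (R = Rz(yaw) Ry(pitch) Rx(roll)).
In Python, from bench import telemetry, snapshot, ticket, robot gives the robot as it stands.
- The arm moves only by the tool apply_moves, never from a script. Its argument "moves" is a list that holds one entry, the list of rows, each a list of 5 numbers: the shift along the tool's x, y, z in units of 50 mm (1.0 is 50 mm), then the turn about the tool's z in units of 10 degrees (1.0 is 10 degrees), then the closure, from 0 (fully open) to 1 (shut). A call has 1 to 10 rows; each row is the pose to reach, as a shift and turn from the pose commanded when the call began, along the tool's axes at that moment; what a row does not reach only later rows make up. A row lasts 1/8 s, in which the tool goes at most 62.5 mm and 10.7 degrees, less where a joint would pass 70% of its speed; a pose out of reach is approached as far as the arm can. A call with a gripper value outside its range is refused whole. The fingers move at their own pace and stop on an object; the grip force is fixed at half the most. Time passes only in rows, so rows that repeat a pose let the fingers close. It gives the time, the measured TCP pose, the force, the opening and the grip force at its end, in the units of the state.
- telemetry.get_obs(): the state, without advancing time (a new reading comes with each control period).
- snapshot(name): name is "scene" or "side" or "wrist"; returns a dict with "image" (400x640x3 uint8, red, green, blue), "fovy" (degrees; the focal length in pixels is half the picture's height over the tangent of half this angle, whatever the lens; pixels are square), "cx", "cy" (the principal point, pixels), "R" (3x3) and "t" (3): a world point X has camera coordinates R X + t. Camera axes: x right, y down, z forward; pixel columns grow to the right and rows downward; lengths in m; the calibration is good to about 2 mm. A picture is of the moment at which its call begins. There is no depth.
- ticket.close_job(): hands the job in; it is judged then, once.
The state is a dict: "time": time; "joint_positions": joint angles; "qvel": joint speeds; "joint_torque": joint torques, N m; "tool_pos": TCP position; "ee_rot": TCP orientation; "wrist_force": force on the tool from outside, world axes, zero at the start; "wrist_torque": the same for the moment, N m; "width": finger opening in m; "finger_force": force on a finger pad.
Only numpy, scipy, OpenCV 4.12 (cv2) and the standard library are available. Lean on these libraries where they do the work, as an engineer would, in place of code of your own. Each camera call takes 0.05 s, during which the arm holds its last target. There are 200 camera calls.

## Working session

There is one attempt and no reset: what is moved stays moved. The work goes in short steps, Python scripts to look and compute and a tool call to move; the robot and the scene stay as the last step left them, time stands still between calls to the robot, and variables do not carry over. Pictures are saved under pics/ and viewed, at most 10 in all, crops included, and the job is handed in when it is done.

Besides the shell and the picture viewer there is one more tool, called after "Call:" as a command line: name --argument value ..., lists and objects as JSON in quotes. apply_moves: Moves the arm, as the interface text tells. Its arguments: {"type":"object","properties":{"moves":{"type":"array","items":{"type":"array","items":{"type":"array","items":{"type":"number"}}}}},"required":["moves"]}

```bash
mkdir -p pics; cat > h.py <<'E'
import cv2,numpy as np
from bench import telemetry,snapshot,ticket,robot
def snap(n,f):
    s=snapshot(n); cv2.imwrite(f'pics/{f}.png',s['image'][:,:,::-1]); return s
def cam(s):
    f=s['image'].shape[0]/2/np.tan(np.radians(s['fovy'])/2)
    return np.array([[f,0,s['cx']],[0,f,s['cy']],[0,0,1]]),np.array(s['R']),np.array(s['t'])
def ray(s,u,v,z):
    K,R,t=cam(s); d=R.T@np.linalg.inv(K)@[u,v,1]; c=-R.T@t
    return c+d*(z-c[2])/d[2]
def proj(s,X):
    K,R,t=cam(s); p=K@(R@np.asarray(X)+t); return p[:2]/p[2]
E
python3 - <<'E'
from h import *
import pickle
d={n:snap(n,n+'0') for n in('scene','side')}
pickle.dump(d,open('d.pkl','wb'))
for n in d: K,R,t=cam(d[n]); print(n,K[0,0],-R.T@t,R[2])
o=telemetry.get_obs();print(o['time'],o['tool_pos'],o['ee_rot'],o['width'])
E
```

```text
scene 391.82214958011446 [0.96154919 0.77188215 0.61892834] [-0.40937026 -0.73993974 -0.53376508]
side 479.0685619508063 [-0.05644068  1.01578743  0.7074732 ] [ 0.44865898 -0.74845948 -0.48837847]
0.1 [ 0.23907802 -0.49521343  0.40362935] [-3.13961156e+00 -2.15284089e-04  4.49736322e-01] 0.09392754392228747
```

View pics/scene0.png

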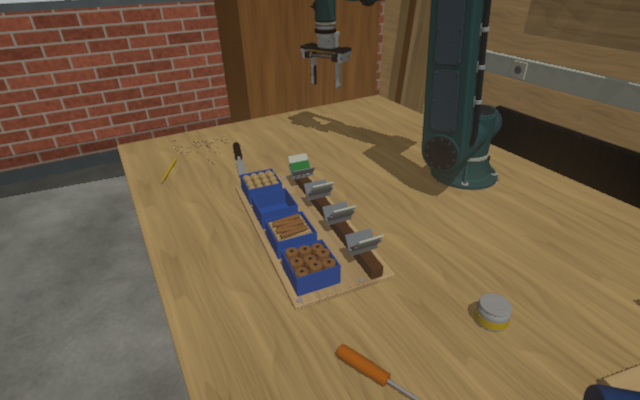

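View pics/side0.png

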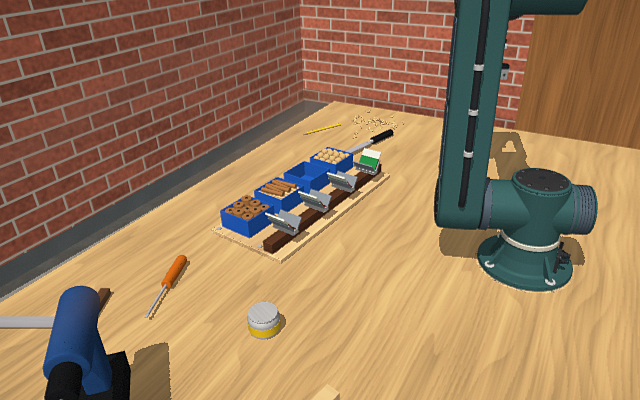

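```bash
python3 - <<'E'
import cv2,numpy as np
a=cv2.imread('pics/scene0.png')[150:305,235:395]
b=cv2.imread('pics/side0.png')[140:265,205:400]
cv2.imwrite('pics/sc.png',cv2.resize(a,None,fx=3.7,fy=3.7,interpolation=3))
cv2.imwrite('pics/sd.png',cv2.resize(b,None,fx=4,fy=4,interpolation=3))
E
```

```text
(no output)
```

View pics/sc.png

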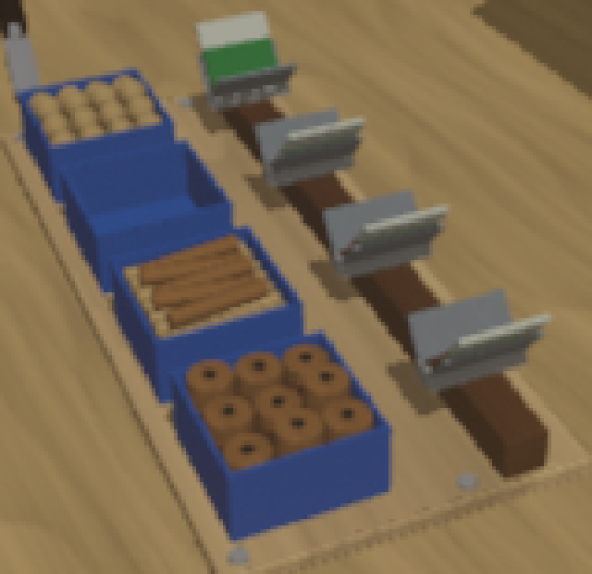

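View pics/sd.png

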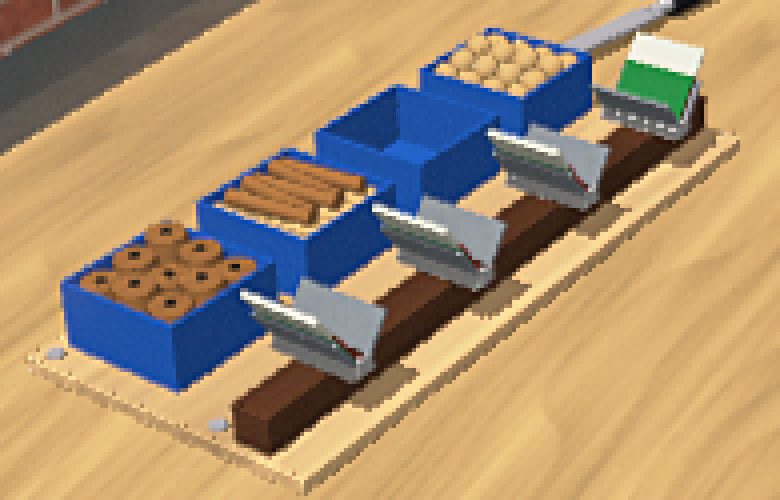

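```bash
python3 - <<'E'
from h import *
import pickle
d=pickle.load(open('d.pkl','rb'))
def P(n,u,v,z):
    return ray(d[n],235+u/3.7,150+v/3.7,z) if n=='scene' else ray(d[n],205+u/4,140+v/4,z)
for l,n,u,v,z in [('A(+,+)','side',27,356,.012),('B(-,+)','side',304,480,.012),('C(-,-)','side',740,140,.012),('B','scene',591,458,.012),('A','scene',217,570,.012),
 ('rail end b','side',235,403,.042),('rail end f','side',271,424,.042),('rail f','scene',547,432,.042),('rail b','scene',503,472,.042)]: print(l,n,P(n,u,v,z).round(4))
E
```

```text
A(+,+) side [0.7387 0.2545 0.012 ]
B(-,+) side [0.5008 0.2791 0.012 ]
C(-,-) side [ 0.444  -0.2473  0.012 ]
B scene [0.5053 0.2787 0.012 ]
A scene [0.7404 0.2464 0.012 ]
rail end b side [0.5569 0.2673 0.042 ]
rail end f side [0.5249 0.2749 0.042 ]
rail f scene [0.5364 0.2727 0.042 ]
rail b scene [0.5782 0.2873 0.042 ]
```

Call:
apply_moves --moves '[[[0.5,-0.4,0,-0.6,0.5],[1.5,-1.2,0,-1.5,1],[2.5,-2.0,0,-2.4,1],[3.5,-2.9,0,-3.2,1],[4.5,-3.7,0,-4.0,1],[5.5,-4.5,0,-4.8,1],[6.5,-5.4,0,-5.5,1],[7.5,-6.2,0,-5.8,1],[8.2,-6.8,0,-5.8,1],[8.2,-6.8,0,-5.8,1]]]'

```text
time: 1.35
tool_pos: [0.4612, -0.0072, 0.4039]
ee_rot: [-3.14, -0.001, 1.47]
wrist_force: [0.1, -1.5, 0.9]
width: 0.0011
finger_force: 0.0
```

```bash
python3 - <<'E'
from h import *
import pickle
s=snap('wrist','w1');pickle.dump(s,open('w1.pkl','wb'))
K,R,t=cam(s);print(K[0,0],-R.T@t)
o=telemetry.get_obs();print(o['time'],o['tool_pos'],o['ee_rot'],o['width'])
c=np.array([.592,0]);Y=np.array([.1118,.9937]);X=np.array([.9937,-.1118])
for y in(-.195,-.065,.065,.195): print(y,proj(s,np.r_[c-.075*X+y*Y,.05]).round(),proj(s,np.r_[c-.075*X+(y+.036)*Y,.098]).round())
E
```

```text
335.80202731854706 [0.46738833 0.05788664 0.38407412]
1.4 [ 0.46078117 -0.00902259  0.40395018] [-3.13997955e+00  3.35176427e-04  1.46674573e+00] 0.0006876588244741899
-0.195 [366. 341.] [374. 339.]
-0.065 [371. 231.] [381. 209.]
0.065 [377. 101.] [390.  50.]
0.195 [385. -55.] [ 401. -149.]
```

View pics/w1.png

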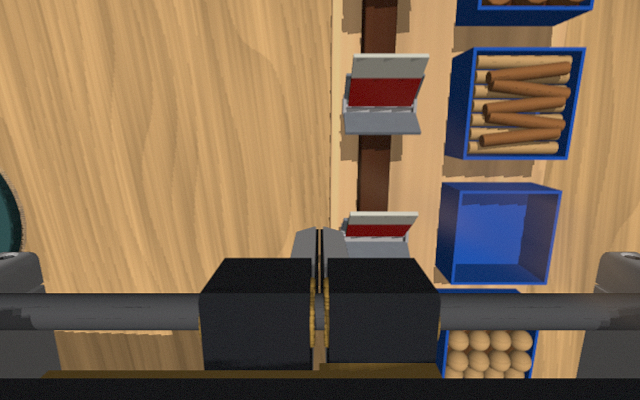

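Call:
apply_moves --moves '[[[1.0,0.4,0,0,1],[2.0,0.8,0,0,1],[3.0,1.1,0,0,1],[3.15,1.1,0.2,0,1],[3.15,1.1,0.8,0,1],[3.15,1.1,1.5,0,1],[3.15,1.1,2.1,0,1],[3.15,1.1,2.3,0,1],[3.15,1.1,2.3,0,1]]]'

```text
time: 2.52
tool_pos: [0.5321, 0.1384, 0.2893]
ee_rot: [-3.14, 0.001, 1.46]
wrist_force: [0.6, -0.3, 1.1]
width: 0.0005
finger_force: 0.0
```

Call:
apply_moves --moves '[[[-0.1,0,0,0,1],[-0.2,0,0,0,1],[-0.3,0,0,0,1],[-0.4,0,0,0,1],[-0.5,0,0,0,1],[-0.6,0,0,0,1],[-0.7,0,0,0,1],[-0.8,0,0,0,1],[-0.9,0,0,0,1],[-1.0,0,0,0,1]]]'

```text
time: 3.78
tool_pos: [0.5268, 0.0897, 0.2896]
ee_rot: [-3.142, 0.0, 1.462]
wrist_force: [0.1, 0.7, -0.3]
width: 0.0004
finger_force: 0.0
```

Call:
apply_moves --moves '[[[-0.1,0,0,0,1],[-0.2,0,0,0,1],[-0.3,0,0,0,1],[-0.4,0,0,0,1],[-0.5,0,0,0,1],[-0.5,0,0,0,1],[-0.5,0,-0.5,0,1],[-0.5,0,-1.2,0,1],[-0.5,0,-1.2,0,1]]]'

```text
time: 4.9
tool_pos: [0.5249, 0.0653, 0.3531]
ee_rot: [3.134, -0.001, 1.462]
wrist_force: [1.1, 1.1, -0.1]
width: 0.0002
finger_force: 0.0
```

```bash
python3 - <<'E'
from h import *
s=snap('side','s2')
b=s['image'][140:265,205:400,::-1]
cv2.imwrite('pics/s2c.png',cv2.resize(b,None,fx=4,fy=4,interpolation=3))
o=telemetry.get_obs();print(o['time'],o['tool_pos'],o['ee_rot'],o['wrist_force'])
E
```

```text
4.95 [0.52439349 0.06529023 0.35094737] [ 3.13840418e+00 -3.72838042e-04  1.46224814e+00] [ 0.2609129  -0.36912343 -0.3286016 ]
```

View pics/s2c.png

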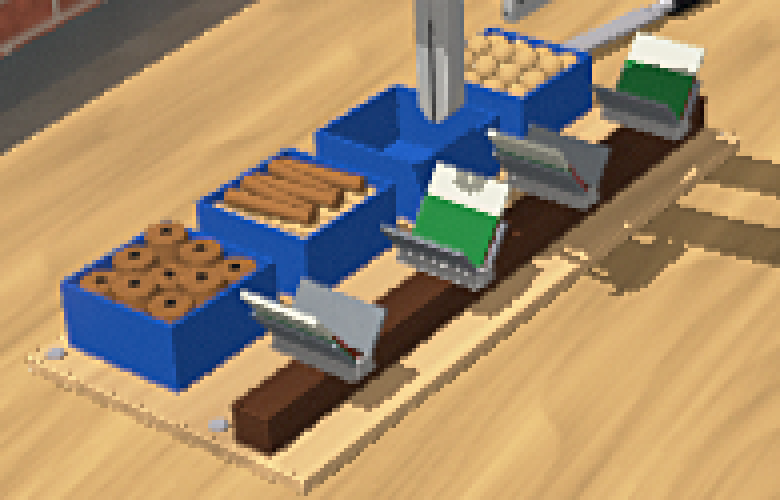

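Call:
apply_moves --moves '[[[0.6,0,-0.3,0,1],[1.5,0,-0.3,0,1],[2.5,0,-0.3,0,1],[3.4,0,-0.3,0,1],[4.1,0,-0.2,0,1],[4.1,0,0,0,1],[4.1,0,0.5,0,1],[4.1,0,1.0,0,1],[4.1,0,1.2,0,1],[4.1,0,1.2,0,1]]]'

```text
time: 6.2
tool_pos: [0.5461, 0.2682, 0.2882]
ee_rot: [-3.139, 0.002, 1.461]
wrist_force: [-0.4, 0.4, 0.9]
width: 0.0006
finger_force: 0.0
```

Call:
apply_moves --moves '[[[-0.1,0,0,0,1],[-0.2,0,0,0,1],[-0.3,0,0,0,1],[-0.4,0,0,0,1],[-0.5,0,0,0,1],[-0.6,0,0,0,1],[-0.7,0,0,0,1],[-0.8,0,0,0,1],[-0.9,0,0,0,1],[-1.0,0,0,0,1]]]'

```text
time: 7.45
tool_pos: [0.5409, 0.2189, 0.2896]
ee_rot: [-3.142, 0.0, 1.462]
wrist_force: [-0.4, 0.2, 0.6]
width: 0.0004
finger_force: 0.0
```

Call:
apply_moves --moves '[[[-0.1,0,0,0,1],[-0.2,0,0,0,1],[-0.3,0,0,0,1],[-0.4,0,0,0,1],[-0.5,0,0,0,1],[-0.5,0,0,0,1],[-0.5,0,-0.5,0,1],[-0.5,0,-1.5,0,1],[-0.5,0,-2.0,0,1],[-0.5,0,-2.0,0,1]]]'

```text
time: 8.7
tool_pos: [0.5385, 0.1946, 0.3926]
ee_rot: [3.136, -0.002, 1.462]
wrist_force: [-0.7, -0.2, -0.2]
width: 0.0002
finger_force: 0.0
```

```bash
python3 - <<'E'
from h import *
s=snap('side','s3')
b=s['image'][120:265,205:400,::-1]
cv2.imwrite('pics/s3c.png',cv2.resize(b,None,fx=4,fy=4,interpolation=3))
o=telemetry.get_obs();print(o['time'],o['tool_pos'],o['wrist_force'])
E
```

```text
8.75 [0.53827939 0.19453167 0.39013735] [-0.16685859  0.52760171 -0.22895052]
```

View pics/s3c.png

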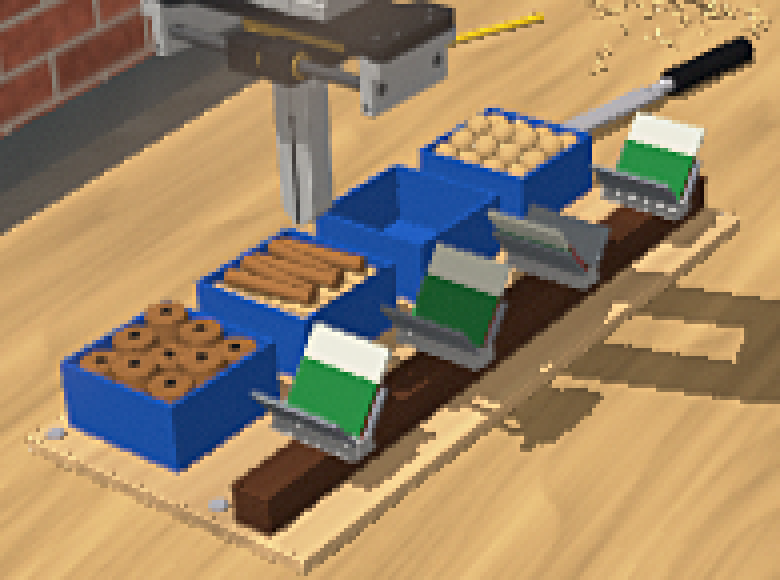

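The three full-bin tags show green. The empty bin's tag still leans red-up, and the fingers are clear of everything.

```bash
python3 -c "
from bench import ticket
print(ticket.close_job())"
```

```text
the job is handed in; nothing more can be done
None
```

I flipped the two wrong tags (dowel and wheel bins) to green, left the already correct ball-bin (green) and empty-bin (red) tags alone, and handed the job in at about 9 s; the hand-in returned no verdict.

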